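# Press a 3D-pen drawing flat in the screw press

### The job

Slide the white drawing board head first into the screw press, fully home against its back stop, and let go of it. Then wind the red handwheel clockwise until you feel it come up hard against its stop, and back it off a quarter turn so the screw is not left jammed. Leave the board clamped where it is and do not disturb the gourd, the spool or the bottle standing around the press.

Things in the scene. Friction and masses are not known exactly. Their poses are not given: they have to be found in the camera images.
- press: Grey portal screw press bolted to the desk, 144 mm wide (its x), 84 mm deep (its y), bridge top 93 mm high (60 mm deep). Origin: on the desk, midway between the cheeks, under the screw; z up. The board goes in from its +y side, travelling along its -y, flat on the desk. A platen with a sprung rubber pad 88 x 76 mm hangs in it; at the start the pad is at least 8 mm clear of the board's top.
- slot_mouth (a point): Middle of the slot's mouth at desk level, 42 mm from the press origin along its +y. The slot is 120 mm wide between the cheeks (inner faces at press x = +-60 mm, y from -42 to 42 mm). Guides 30 mm high flare out from the mouth to about x = +-79 mm at y = 76 mm.
- back_stop (a point): Middle of the face of the aluminium back stop bar at desk level, 50 mm from the press origin along its -y. The bar is 18 mm high and fills the slot's width. The head of the board must touch it.
- wheel_hub (a point): Centre of the flat red handwheel, 135 mm above the desk, straight above the press origin; it does not rise or fall. Outer diameter 164 mm, round rim 14 mm thick (centre line radius 75 mm), hub 32 mm in diameter to 12 mm above this point, three round spokes 12 mm thick 120 degrees apart, one yellow. Three open windows between them, radius 16 to 68 mm.
- yellow_spoke (a point): Point on the yellow spoke, 45 mm out from the wheel's axis, 135 mm above the desk; turns with the wheel. Closed fingers fit into a window beside it and can push a spoke round (about 3 N, the wheel stays where it is left). Under the wheel are the bridge (top at 93 mm) and a bearing of radius 20 mm, top at 107 mm.
- handwheel (a joint): Turn of the handwheel in rad; grows clockwise seen from above, which lowers the pad 10 mm a turn. It starts 1.5 to 2.3 turns short of the hard stop at its lower end. The stop's reading is not given: there the wheel simply will not go further.
- board: White board 110 mm wide (its x), 210 mm long (its y), 12 mm thick, 0.3 to 0.6 kg, loose on the desk, blue drawing near its head. Origin: centre of its underside. The head is its -y end and goes in first; an orange rib stands at the tail (+y). Home in the press: axes parallel to the press's, origin at press x = 0, y = +55 mm, head at the back stop; 5 mm play each side.
- rib (a point): Middle of the orange rib on the board, 83 mm from the board's origin towards the tail (+y), 35 mm above the desk. The rib is 14 mm thick (board x), 36 mm long (board y), from 12 to 48 mm above the desk.
- gourd: Small green gourd, 72 mm in diameter, 70 mm high with its stalk, stands at one side of the way into the press. Origin: centre of its underside. Leave alone.
- spool: Blue filament spool with black flanges, 72 mm in diameter, 50 mm high, stands on the other side of the way in. Origin: centre of its underside. Leave alone.
- bottle: White bottle with orange cap, 56 mm in diameter, 170 mm high, stands behind the press's back stop. Origin: centre of its underside. Leave alone.
There are look-alikes about, which are no part of the job. What is shaped like the press but orange is not meant.

How it is judged:
By the outcome, as a careful person would: the job done as asked, in the order asked, and still so for the second after the job is handed in, with the robot touching nothing.
It also fails if it takes over 72 s, if anything falls off the work surface, if the arm or the gripper's body presses on something with over 40 N, if the wrist force passes 120 N, or if a joint passes its speed limit or range.

### The arm

A 7-joint arm with a two-finger parallel gripper is mounted at the origin on the work surface. World frame = base frame: x ahead of the robot, y to its left, z up, the work surface at z = 0. Lengths are in m, angles in rad, forces in N, time in s.
With the tool pointing down it reaches from about 0.4 to 0.925 m from the base axis. Payload 4.1 kg.
Tool frame: the origin (TCP) lies between the finger pads; the fingertips stand ahead of it and the grasp point (between the pads) is the TCP (manip.finger_overhang is the z of the fingertips in the tool frame, in m); z points along the fingers, y is the line along which they close (so a half turn about z gives the same grasp; the last joint's range is limited). The gripper opens to 85 mm and grips with 20 to 120 N. Pads are 22 mm wide; open, the fingers measure 114 mm over their backs; the gripper's body (76 mm by 85 mm) begins 54 mm behind the grasp point. The pads swing forward as they close: fully open they stand 13 mm farther back than shut.
Start: joints at [-1.449, 0.398, 0.045, 1.537, -0.019, 1.207, -0.051], TCP at [0.142, 0.634, 0.213] pointing down, gripper open.
Joint ranges: [-2.82, 2.82], [-0.49, 2.23], [-1.37, 1.46], [0, 2.46], [-1.36, 4.5], [0.23, 2], [-2.94, 2.94]. Speed limits (rad/s): [2.57, 2.57, 3.14, 3.14, 3.14, 3.14, 3.14].

### API

Orientations are given as a rotation vector (axis times angle).
In Python, from workcell import manip, vision gives the robot as it stands.
- The arm moves only by the tool carry_out, never from a script. Its argument "moves" is text: rows parted by semicolons, each of 4 numbers parted by spaces: the shift along the tool's x, y, z in m, then the turn about the tool's z in degrees. In form: x y z turn; .... A call has 1 to 8 rows; each row is the pose to reach, as a shift and turn from the pose commanded when the call began, along the tool's axes at that moment; what a row does not reach only later rows make up. A row lasts 1/12 s, in which the tool goes at most 41.7 mm and 7.16 degrees, less where a joint would pass 70% of its speed; a pose out of reach is approached as far as the arm can. A call with a gripper value outside its range is refused whole. "hand" is the finger opening in m, from 0 to 0.0854, set as the call begins (left out, the last holds). The fingers move at their own pace and stop on an object; "newtons" is the grip in N (left out, the last holds). Time passes only in rows, so rows that repeat a pose let the fingers close. It gives the time, the measured TCP pose, the force, the opening and the grip force at its end, in the units of the state.
- manip.state(): the state, without advancing time (a new reading comes with each control period).
- vision.grab_frame(name): name is "side" or "top"; returns a dict with "color" (420x560x3 uint8, red, green, blue), "camera_matrix" (3x3 intrinsics, pixels), "position" and "orientation" of the camera in the world. Camera axes: x right, y up, looking along -z (the intrinsics and any distortion apply to the point x, -y, -z); pixel columns grow to the right and rows downward; lengths in m; the calibration is good to about 2 mm. A picture is of the moment at which its call begins. There is no depth.
- manip.sign_off(): hands the job in; it is judged then, once.
The state is a dict: "t": time; "joint_positions": joint angles; "dq": joint speeds; "effort": joint torques, N m; "tcp_pos": TCP position; "orientation": TCP orientation; "wrist_force": force on the tool from outside, world axes, zero at the start; "torque": the same for the moment, N m; "width": finger opening in m; "grip_force": force on a finger pad.
Only numpy, scipy, OpenCV 4.12 (cv2) and the standard library are available. Lean on these libraries where they do the work, as an engineer would, in place of code of your own. Each camera call takes 0.05 s, during which the arm holds its last target. There are 200 camera calls.

## Working session

There is one attempt and no reset: what is moved stays moved. The work goes in short steps, Python scripts to look and compute and a tool call to move; the robot and the scene stay as the last step left them, time stands still between calls to the robot, and variables do not carry over. Pictures are saved under pics/ and viewed, at most 10 in all, crops included, and the job is handed in when it is done.

Besides the shell and the picture viewer there is one more tool, called by a JSON object that holds its "api" and its "payload". carry_out: Moves the arm, as the interface text tells. Its arguments: {"type":"object","properties":{"moves":{"type":"string"},"hand":{"type":"number"},"newtons":{"type":"number"}},"required":["moves"]}

```bash
ls; mkdir -p pics
python3 - <<'E'
from workcell import manip, vision
import cv2
for n in("top","side"):
    f=vision.grab_frame(n); cv2.imwrite(f"pics/{n}0.png",f["color"][:,:,::-1]); print(n,f["camera_matrix"],f["position"],f["orientation"],[k for k in f])
print(manip.state(),manip.finger_overhang)
E
```

```text
pics
top [[510.06278907   0.         281.90512996]
 [  0.         510.06278907 201.8212911 ]
 [  0.           0.           1.        ]] [ 0.36719913 -0.0674914   1.20819623] [ 0.07808039 -0.11132318 -1.57045349] ['color', 'camera_matrix', 'position', 'orientation']
side [[387.46132428   0.         281.85502823]
 [  0.         387.46132428 200.07829386]
 [  0.           0.           1.        ]] [0.35419471 0.42181119 0.68870325] [ 0.15902123 -1.01212893 -2.6318859 ] ['color', 'camera_matrix', 'position', 'orientation']
{'t': 0.1, 'joint_positions': array([-1.44901964,  0.39910587,  0.04504454,  1.53774676, -0.01868672,
        1.20689705, -0.0507064 ]), 'dq': array([ 0.00126171, -0.00178563,  0.00093296, -0.00403516, -0.00148377,
        0.00028726, -0.00036602]), 'effort': array([ 3.00022781e-03, -4.76261151e+01,  1.36960756e+00, -2.54949099e+01,
        1.18518653e-02,  5.02922441e-03,  3.00437094e-06]), 'tcp_pos': array([0.14219821, 0.63364447, 0.21197863]), 'orientation': array([-3.45924377e-01, -3.12243219e+00,  2.72514639e-03]), 'wrist_force': array([-0.64608361, -0.89903512, -0.84492363]), 'torque': array([ 0.0250936 ,  0.01579265, -0.01683747]), 'grip_force': 0.0, 'width': 0.08527267818929403} 0.019
```

View pics/top0.png

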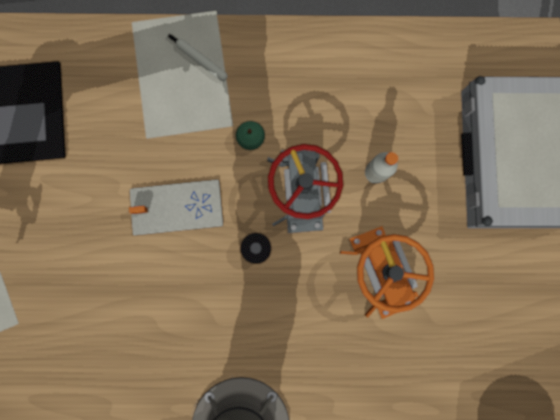

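View pics/side0.png

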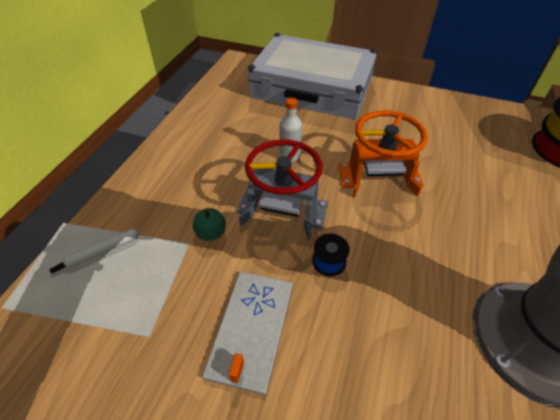

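Top view: red-wheel press has its hub at (306,182); the look-alike press is orange at (395,272). The white board with blue drawing is at (176,208), its rib at (138,210). Paper sheets at (183,75) and (5,300) and the case at (520,150) could be taken for the board. The gourd is at (250,135), the spool at (256,248) and the bottle at (380,168). I choose the red press and the board with the blue drawing and orange rib, and check both close up.

```bash
cat > h.py <<'E'
from workcell import manip, vision
import numpy as np, cv2
from scipy.spatial.transform import Rotation as R
def world(f,uv,z):
    K=f["camera_matrix"]; p=np.array([uv[0],uv[1],1.]); d=np.linalg.inv(K)@p; d=R.from_rotvec(f["orientation"]).as_matrix()@np.array([d[0],-d[1],-d[2]])
    c=np.array(f["position"]); return c+d*(z-c[2])/d[2]
def pix(f,P):
    q=R.from_rotvec(f["orientation"]).as_matrix().T@(np.array(P)-f["position"]); q=f["camera_matrix"]@np.array([q[0],-q[1],-q[2]]); return q[:2]/q[2]
def crop(f,name,x0,y0,x1,y1,s):
    im=f["color"][y0:y1,x0:x1,::-1]; cv2.imwrite(name,cv2.resize(im,None,fx=s,fy=s,interpolation=cv2.INTER_CUBIC))
E
python3 - <<'E'
from h import *
f=vision.grab_frame("top"); crop(f,"pics/c1.png",120,110,360,270,3.3)
E
```

```text
(no output)
```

View pics/c1.png

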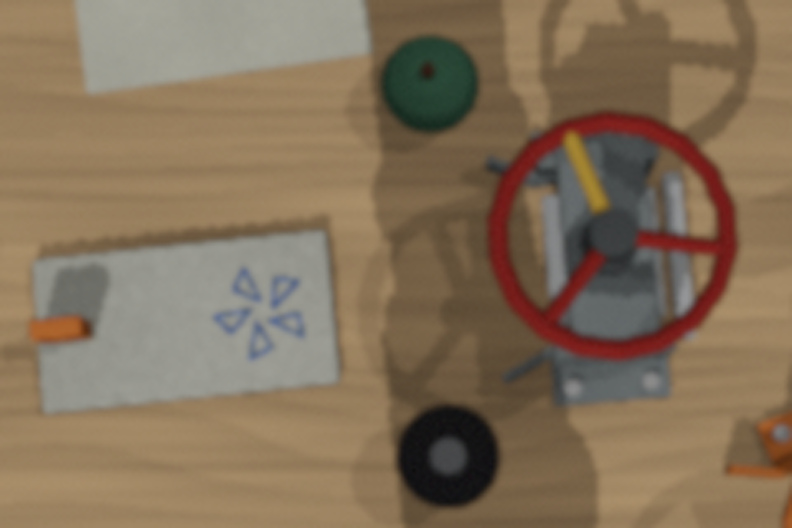

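Run:
```python
from h import *
f=vision.grab_frame("top"); g=lambda u,v,z: world(f,(120+u/3.3,110+v/3.3),z)
B=[g(*p,.012) for p in((34,262),(326,231),(340,381),(43,412))]
print("board",np.round(B,4), "len",[round(np.linalg.norm(B[i]-B[(i+1)%4]),4) for i in range(4)],"c",np.mean(B,0))
h=B[1]+B[2]-B[0]-B[3]; print("head dir deg",np.degrees(np.arctan2(h[1],h[0])))
rib=g(60,328,.048);print("rib",rib)
hub=g(613,235,.135); print("hub",hub, "R",[np.linalg.norm(g(a,235,.142)-hub) for a in(490,737)])
t1=g(490,163,.03);t2=g(508,378,.03); print("guide tips",t1,t2,np.linalg.norm(t1-t2)); d=t1-t2; n=np.array([d[1],-d[0]]);print("into-press dir deg",np.degrees(np.arctan2(n[1],n[0])),"hub-mid dist",(t1+t2)/2-hub)
b=[g(573,388,.012),g(652,381,.012)]; d=b[1]-b[0]; print("bolts deg",np.degrees(np.arctan2(d[1],d[0])))
print("bar",g(664,175,.018),g(682,335,.018)); d=g(664,175,.018)-g(682,335,.018);print(np.degrees(np.arctan2(d[1],d[0]))-90)
ysp=g(571,137,.135)-hub; print("yellow deg",np.degrees(np.arctan2(ysp[1],ysp[0])))
for n,p in(("gourd",(430,83,.035)),("spool",(448,456,.05))): print(n,g(*p))
print("bottle cap",world(f,(392,159),.17), "tool0 px",pix(f,manip.state()["tcp_pos"]))
s=vision.grab_frame("side"); crop(s,"pics/s1.png",180,130,360,265,4.4)
r=R.from_rotvec(manip.state()["orientation"]).as_matrix();print(r)
ss=vision.grab_frame("side")
for P in (hub,(*hub[:2],.093)): print("side px",pix(ss,P))
```

```text
board [[0.5418 0.264  0.012 ]
 [0.5643 0.0563 0.012 ]
 [0.4564 0.0451 0.012 ]
 [0.4348 0.2542 0.012 ]] len [np.float64(0.2088), np.float64(0.1085), np.float64(0.2101), np.float64(0.1075)] c [0.49930306 0.15489875 0.012     ]
head dir deg -83.9585495039304
rib [0.49057882 0.23467815 0.048     ]
hub [ 0.5414584 -0.141443   0.135    ] R [np.float64(0.07973662923804056), np.float64(0.079662134279009)]
guide tips [ 0.61037267 -0.0614432   0.03      ] [ 0.45697604 -0.07407617  0.03      ] 0.15391595048853296
into-press dir deg -85.29203504737103 hub-mid dist [-0.00778404  0.07368331 -0.105     ]
bolts deg -85.0269965834423
bar [ 0.60421364 -0.18666304  0.018     ] [ 0.48838801 -0.19807394  0.018     ]
-84.373493475229
yellow deg 22.55091348849641
gourd [ 0.66729651 -0.01872091  0.035     ]
spool [ 0.40198144 -0.03280596  0.05      ]
bottle cap [ 0.58263788 -0.31916738  0.17      ] tool0 px [-106.83333283  386.89213082]
[[-9.75730529e-01  2.18974701e-01 -1.20884162e-04]
 [ 2.18974726e-01  9.75730185e-01 -8.21337479e-04]
 [-6.19018035e-05 -8.27874629e-04 -9.99999655e-01]]
side px [283.73460958 166.1391493 ]
side px [283.48068573 180.36004928]
```

View pics/s1.png

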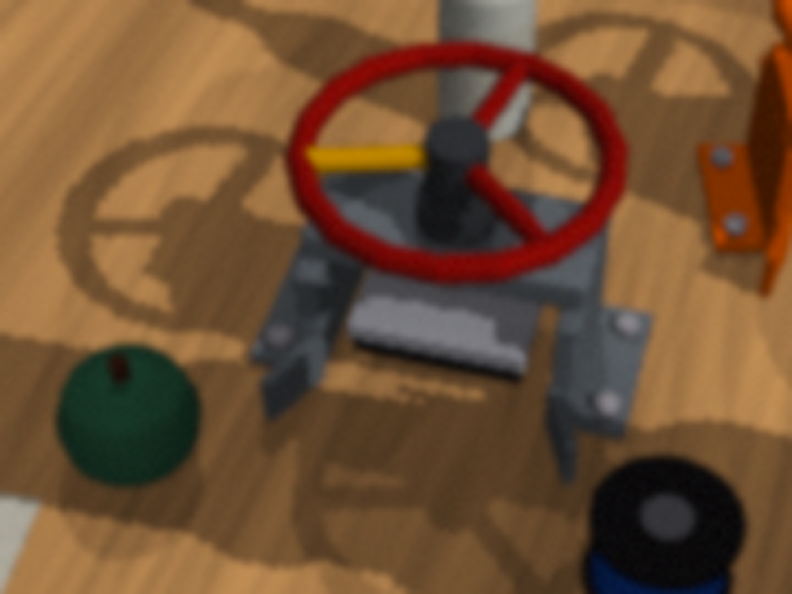

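Both choices are confirmed and the sizes fit (board 209×108 mm, wheel R ≈ 80 mm). Press: hub (0.5415, −0.1415), yaw +5°. Board: centre (0.499, 0.155), yaw +6°. The side view also shows the yellow spoke at crop (365,158) and a clear slot mouth.

{"api": "carry_out", "payload": {"moves": "-0.425 -0.3055 0.07 71.3;-0.425 -0.3055 0.07 71.3;-0.425 -0.3055 0.07 71.3;-0.425 -0.3055 0.07 71.3;-0.425 -0.3055 0.07 71.3;-0.425 -0.3055 0.07 71.3;-0.425 -0.3055 0.07 71.3;-0.425 -0.3055 0.07 71.3", "hand": 0.06}}

```text
t: 0.97
tcp_pos: [0.3629, 0.3858, 0.1688]
orientation: [-1.808, -2.569, -0.001]
wrist_force: [0.5, -0.1, -0.2]
width: 0.0602
grip_force: 0.0
```

```bash
cat >> h.py <<'E'
def to(x,y,z,yaw):  # tool-frame shift and turn to world target, yaw = world angle of tool y axis
    s=manip.state(); r=R.from_rotvec(s["orientation"]).as_matrix(); a=np.degrees(np.arctan2(r[1,1],r[0,1]))
    print("t",s["t"],"tcp",np.round(s["tcp_pos"],4),"yaw",round(a,2),"F",np.round(s["wrist_force"],1),"tilt",np.round(r[2,:2],3)); print("shift",np.round(r.T@(np.array([x,y,z])-s["tcp_pos"]),4),"turn",round((a-yaw+180)%360-180,2))
E
python3 -c "
from h import *
to(.49,.2424,.12,6); print(manip.state()['joint_positions'])"
```

```text
t 0.9667 tcp [0.3629 0.3858 0.1688] yaw 19.72 F [ 0.5 -0.1 -0.2] tilt [0.001 0.001]
shift [-0.1779  0.0713  0.0487] turn 13.72
[-1.19287379  0.2343892   0.34642393  1.88473581 -0.09215056  1.03690536
 -0.46414586]
```

{"api": "carry_out", "payload": {"moves": "-0.178 0.0713 0.049 13.7;-0.178 0.0713 0.049 13.7;-0.178 0.0713 0.049 13.7;-0.178 0.0713 0.049 13.7;-0.178 0.0713 0.049 13.7;-0.178 0.0713 0.049 13.7;-0.178 0.0713 0.049 13.7;-0.178 0.0713 0.049 13.7"}}

```text
t: 1.63
tcp_pos: [0.4896, 0.2453, 0.1197]
orientation: [-2.094, -2.341, -0.0]
wrist_force: [-0.6, 0.0, -0.4]
width: 0.06
grip_force: 0.0
```

```bash
python3 -c "
from h import *
to(.49,.2424,.036,6); f=vision.grab_frame('side'); crop(f,'pics/s2.png',160,240,320,400,3.7)
print((pix(f,(.49,.2424,.048))-[160,240])*3.7)"
```

```text
t 1.6333 tcp [0.4896 0.2453 0.1197] yaw 6.37 F [-0.6  0.  -0.4] tilt [ 0.001 -0.   ]
shift [-0.003   0.0001  0.0837] turn 0.37
[277.07339349 474.87752811]
```

View pics/s2.png

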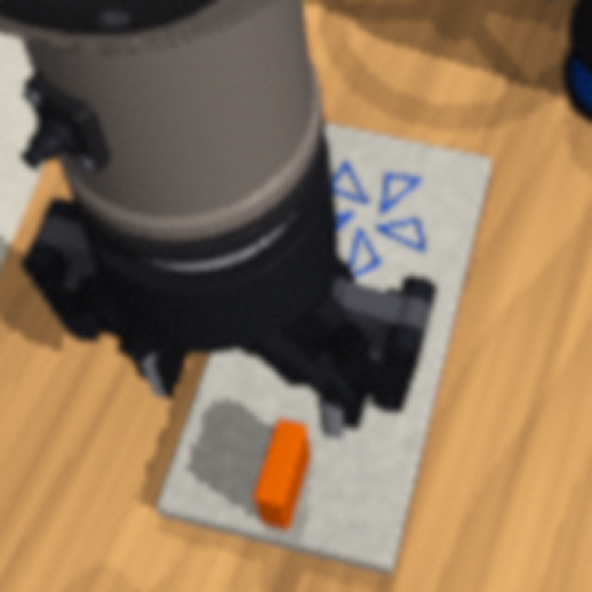

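The rib's top is centred at crop (283,455). The grasp point projects to (277,475), which is the intended 5–7 mm towards the tail, so it sits between the fingers.

{"api": "carry_out", "payload": {"moves": "0 0 0.04 0;0 0 0.08 0;0 0 0.084 0;0 0 0.084 0;0 0 0.084 0"}}

```text
t: 2.1
tcp_pos: [0.4904, 0.2459, 0.037]
orientation: [2.093, 2.343, 0.003]
wrist_force: [0.8, 0.2, -0.1]
width: 0.0602
grip_force: 0.0
```

{"api": "carry_out", "payload": {"moves": "0 0 0 0;0 0 0 0;0 0 0 0;0 0 0 0;0 0 0 0;0 0 0 0", "hand": 0, "newtons": 40}}

```text
t: 2.6
tcp_pos: [0.4901, 0.2447, 0.0361]
orientation: [-2.095, -2.341, -0.001]
wrist_force: [-0.5, 0.1, -0.3]
width: -0.0002
grip_force: 0.0
```

```bash
python3 -c "
from h import *
to(.5415-.087*.26,-.1415+.996*.26,.036,5)"
```

```text
t 2.6 tcp [0.4901 0.2447 0.0361] yaw 6.36 F [-0.5  0.1 -0.3] tilt [0.    0.001]
shift [-0.1297  0.0145  0.    ] turn 1.36
```

Width 0 means the fingers missed the rib. I'll look.

```bash
python3 -c "
from h import *
f=vision.grab_frame('side'); crop(f,'pics/s3.png',160,240,320,400,3.7)
print((pix(f,(.4901,.2447,.048))-[160,240])*3.7,(pix(f,(.4901,.2447,.017))-[160,240])*3.7)"
```

```text
[274.68780845 480.00192304] [280.36596616 503.81749126]
```

View pics/s3.png

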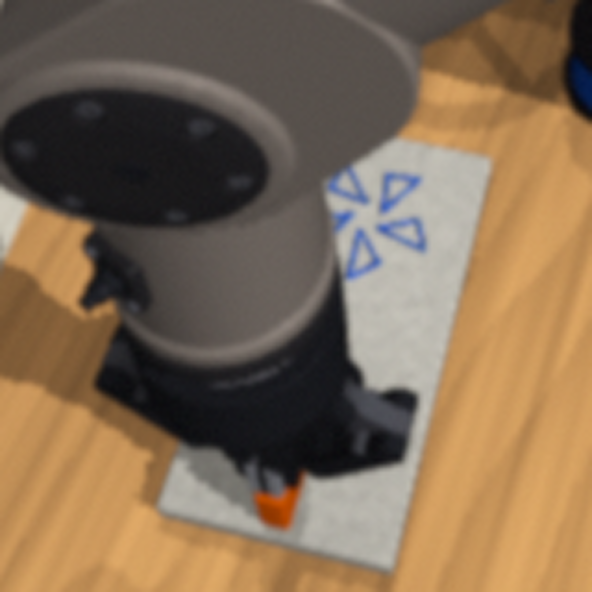

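```bash
python3 -c "
from h import *
s=manip.state(); print(s['width'],s['grip_force'],s['t'])
f=vision.grab_frame('side'); crop(f,'pics/s4.png',195,335,275,395,10)
for z in(.017,.036,.048,.07): print((pix(f,(*s['tcp_pos'][:2],z))-[195,335])*10)"
```

```text
-2.4874682573146997e-05 0.0 2.65
[408.41532602 411.81194985]
[399.15828742 372.92561265]
[393.09358388 347.44941909]
[381.50756509 298.77966052]
```

View pics/s4.png

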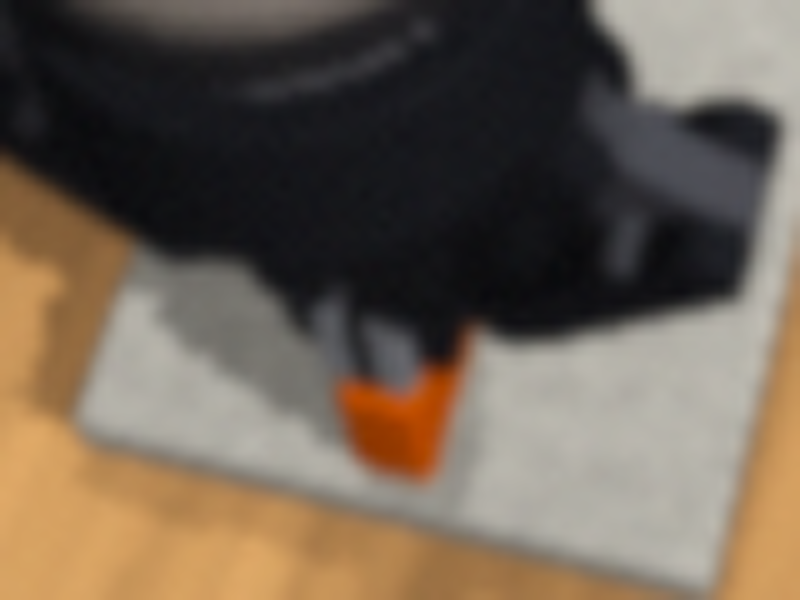

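```bash
python3 -c "
from h import *
f=vision.grab_frame('side')
for z in(.09,.10,.11,.12,.13,.14,.15):
  print(z,*[np.round((pix(f,(.4896+s*.030,.2453+s*.003+.011,z))-[160,240])*3.7) for s in(-1,1)])
print('rib top corners',[np.round((pix(f,(.49,y,z))-[195,335])*10) for y,z in((.2194,.048),(.2553,.048),(.2553,.012))])
print('tip',[np.round((pix(f,(.49,.2447+.011,z))-[195,335])*10) for z in (.017,.03,.04,.05,.06)])
s=manip.state(); print(s['tcp_pos'],s['wrist_force'],s['effort'])
"
```

```text
0.09 [327. 491.] [185. 455.]
0.1 [326. 483.] [182. 446.]
0.11 [324. 474.] [179. 437.]
0.12 [323. 465.] [175. 427.]
0.13 [321. 456.] [172. 418.]
0.14 [320. 446.] [168. 408.]
0.15 [318. 436.] [165. 398.]
rib top corners [array([456., 196.]), array([366., 413.]), array([385., 486.])]
tip [array([381., 478.]), array([374., 453.]), array([369., 432.]), array([363., 412.]), array([358., 390.])]
[0.48990996 0.24459212 0.03575542] [ 0.33534878  0.82901423 -0.21332185] [-6.08072150e-03 -4.05525362e+01  5.41021720e+00 -1.85329556e+01
  8.54001468e-03  3.27770040e-04 -2.27816909e-04]
```

Fingertips seem to sit about 25–30 mm higher than the state implies: they hide the rib's top at crop (390,385). I'll probe gently downward to see.

{"api": "carry_out", "payload": {"moves": "0 0 0.004 0;0 0 0.004 0;0 0 0.008 0;0 0 0.008 0"}}

```text
t: 3.08
tcp_pos: [0.49, 0.2446, 0.0296]
orientation: [-2.094, -2.339, 0.001]
wrist_force: [-5.1, -2.2, 18.5]
width: 0.0001
grip_force: 9.0
```

{"api": "carry_out", "payload": {"moves": "0 0 -0.02 0;0 -0.002 -0.03 0;0 -0.002 -0.03 0;0 -0.002 -0.03 0;0 -0.002 -0.03 0", "hand": 0.06}}

```text
t: 3.5
tcp_pos: [0.4874, 0.2443, 0.0571]
orientation: [-2.094, -2.341, 0.001]
wrist_force: [-1.0, 0.8, -0.6]
width: 0.0595
grip_force: 0.0
```

{"api": "carry_out", "payload": {"moves": "0 0 0.02 0;0 0 0.034 0;0 0 0.034 0;0 0 0.038 0;0 0 0.038 0"}}

```text
t: 3.92
tcp_pos: [0.4877, 0.2441, 0.0191]
orientation: [-2.095, -2.341, 0.002]
wrist_force: [-0.9, -0.3, -0.4]
width: 0.0599
grip_force: 0.0
```

```bash
python3 -c "
from h import *
s=manip.state(); print(s['wrist_force'],s['width'],s['tcp_pos'])
f=vision.grab_frame('side'); crop(f,'pics/s5.png',160,315,280,405,6)"
```

```text
[-0.93033935 -0.32026495 -0.38083477] 0.059906239502668025 [0.48765304 0.24414599 0.01913747]
```

View pics/s5.png

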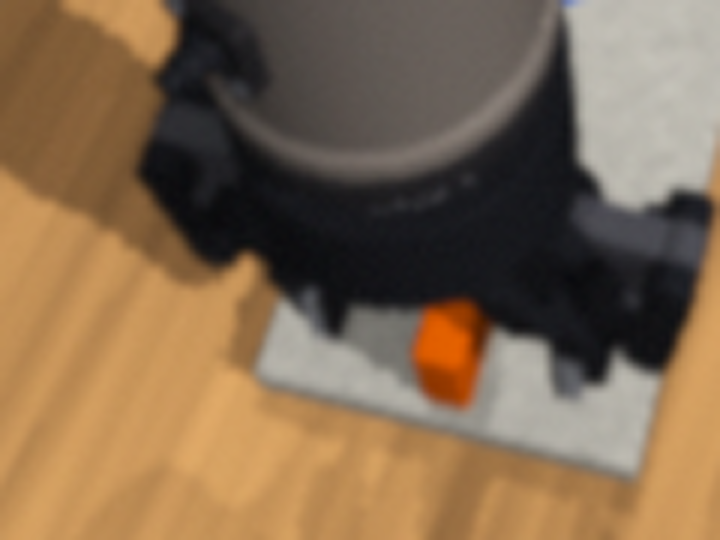

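The rib (445,355) lies midway between the fingertips (325,310) and (570,385). With no contact force here, the tips really are about 36 mm higher than stated. I'll go further down carefully.

{"api": "carry_out", "payload": {"moves": "0 0 0.008 0;0 0 0.014 0;0 0 0.018 0;0 0 0.018 0"}}

```text
t: 4.3
tcp_pos: [0.4871, 0.2441, 0.0007]
orientation: [-2.094, -2.341, 0.003]
wrist_force: [-0.4, -0.7, 0.6]
width: 0.0598
grip_force: 0.0
```

{"api": "carry_out", "payload": {"moves": "0 0 0 0;0 0 0 0;0 0 0 0;0 0 0 0;0 0 0 0;0 0 0 0", "hand": 0, "newtons": 40}}

```text
t: 4.8
tcp_pos: [0.4887, 0.2447, 0.0022]
orientation: [2.094, 2.341, 0.003]
wrist_force: [1.9, -0.3, 2.2]
width: 0.0131
grip_force: 39.5
```

```bash
python3 -c "
from h import *
to(.5415-.087*.24,-.1415+.996*.24,.001,5.2)"
```

```text
t 4.8 tcp [0.4887 0.2447 0.0022] yaw 6.38 F [ 1.9 -0.3  2.2] tilt [0.001 0.002]
shift [-0.1498  0.0154  0.0011] turn 1.18
```

Gripped: opening 13.1 mm at 39.5 N. I'll align ahead of the mouth first.

{"api": "carry_out", "payload": {"moves": "-0.012 0.002 0 0.2;-0.028 0.0045 0 0.4;-0.044 0.007 0 0.6;-0.060 0.009 0 0.8;-0.076 0.0115 0 1;-0.092 0.014 0 1.2;-0.108 0.016 0 1.3;-0.110 0.0163 0 1.3"}}

```text
t: 5.47
tcp_pos: [0.517, 0.1341, 0.0022]
orientation: [2.125, 2.312, 0.0]
wrist_force: [-0.3, -1.4, 4.6]
width: 0.0134
grip_force: 40.0
```

```bash
python3 -c "
from h import *
to(.5415-.087*.145,-.1415+.996*.145,.001,5.1)
f=vision.grab_frame('top'); crop(f,'pics/t5.png',170,130,350,265,4.4)"
```

```text
t 5.4667 tcp [0.517  0.1341 0.0022] yaw 4.83 F [-0.3 -1.4  4.6] tilt [-0.001  0.001]
shift [-0.1317  0.0008  0.0013] turn -0.27
```

View pics/t5.png

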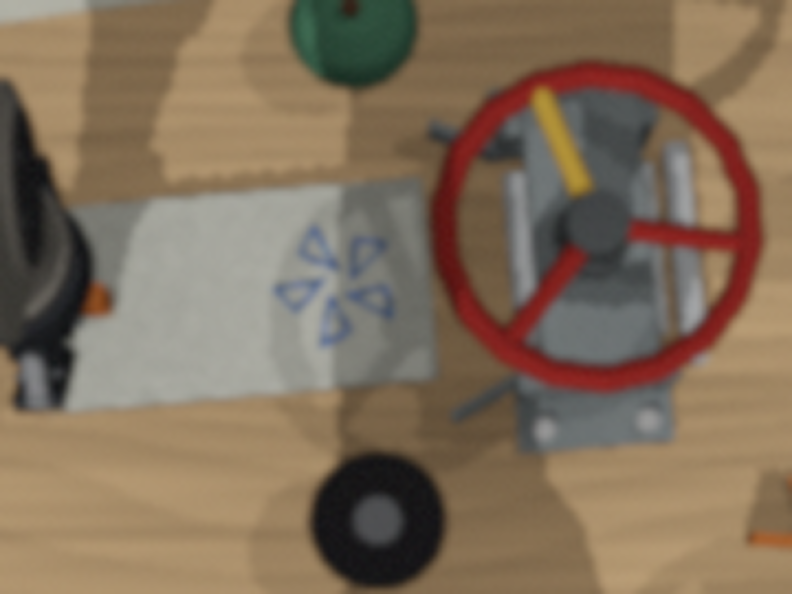

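The board is well aligned: its head corners are at crop (418,178) and (437,375), between the guide tips (430,130) and (455,415). I'll quantify the head midpoint in the press frame.

```bash
python3 -c "
from h import *
f=vision.grab_frame('top'); g=lambda u,v,z: world(f,(170+u/4.4,130+v/4.4),z)
O=np.array([.5415,-.1415]); c,s=np.cos(np.radians(5)),np.sin(np.radians(5)); M=np.array([[c,s],[-s,c]])
for n,p in dict(h1=(418,178,.012),h2=(437,375,.012),e1=(110,202,.012),e2=(70,410,.012),g1=(430,130,.03),g2=(455,415,.03),hub=(598,226,.142),bolt1=(545,430,.01),bolt2=(649,421,.01),b1=(666,145,.018),b2=(688,360,.018)).items(): print(n,np.round(M@(g(*p)[:2]-O),4))
"
```

```text
h1 [0.0533 0.0841]
h2 [-0.0541  0.0832]
e1 [0.0546 0.2504]
e2 [-0.0555  0.2793]
g1 [0.0754 0.0756]
g2 [-0.0777  0.0757]
hub [-0.0015  0.0004]
bolt1 [-0.0884  0.0283]
bolt2 [-0.0886 -0.0277]
b1 [ 0.0587 -0.0508]
b2 [-0.0585 -0.0509]
```

{"api": "carry_out", "payload": {"moves": "-0.012 0 0 0;-0.028 0 0 0;-0.044 0 0 0;-0.060 0 0 0;-0.076 0 0 0;-0.092 0 0 0;-0.108 0 0 0;-0.120 0 0 0"}}

```text
t: 6.23
tcp_pos: [0.5275, 0.0199, 0.0022]
orientation: [-2.118, -2.318, -0.004]
wrist_force: [-0.2, 5.2, 6.7]
width: 0.0137
grip_force: 40.1
```

{"api": "carry_out", "payload": {"moves": "-0.004 0 0 0;-0.008 0 0 0;-0.012 0 0 0;-0.014 0 0 0;-0.016 0 0 0"}}

```text
t: 6.65
tcp_pos: [0.5289, 0.0054, 0.0022]
orientation: [-2.117, -2.318, -0.005]
wrist_force: [-0.9, 7.6, 7.3]
width: 0.0135
grip_force: 40.3
```

{"api": "carry_out", "payload": {"moves": "-0.001 0 0 0;-0.001 0 0 0;-0.002 0 0 0;-0.002 0 0 0"}}

```text
t: 6.98
tcp_pos: [0.529, 0.0035, 0.0022]
orientation: [-2.116, -2.318, -0.005]
wrist_force: [-1.0, 6.4, 7.2]
width: 0.0133
grip_force: 40.2
```

{"api": "carry_out", "payload": {"moves": "-0.002 0 0 0;-0.002 0 0 0;-0.004 0 0 0;-0.004 0 0 0"}}

```text
t: 7.32
tcp_pos: [0.5291, 0.0036, 0.0022]
orientation: [-2.112, -2.317, -0.009]
wrist_force: [-2.0, 13.4, 9.5]
width: 0.0132
grip_force: 40.5
```

{"api": "carry_out", "payload": {"moves": "-0.003 0 0 0;-0.006 0 0 0;-0.006 0 0 0;-0.006 0 0 0"}}

```text
t: 7.65
tcp_pos: [0.5308, 0.0033, 0.0022]
orientation: [-2.107, -2.317, -0.017]
wrist_force: [0.8, 23.5, 6.1]
width: 0.0132
grip_force: 40.7
```

```bash
python3 -c "
from h import *
to(.53,0,0,5)
f=vision.grab_frame('side'); crop(f,'pics/s6.png',190,150,330,290,4.2)
c=lambda P:np.round((pix(f,P)-[190,150])*4.2)
O=np.array([.5415,-.1415]); ex=np.array([.9962,.0872]); ey=np.array([-.0872,.9962])
for x in(-.055,.055): print('tail',c((*(O+x*ex+.16*ey),.012)))
"
```

```text
t 7.65 tcp [0.5308 0.0033 0.0022] yaw 5.42 F [ 0.8 23.5  6.1] tilt [0.015 0.002]
shift [-0.0032 -0.0011  0.0021] turn 0.42
tail [420. 493.]
tail [204. 445.]
```

View pics/s6.png

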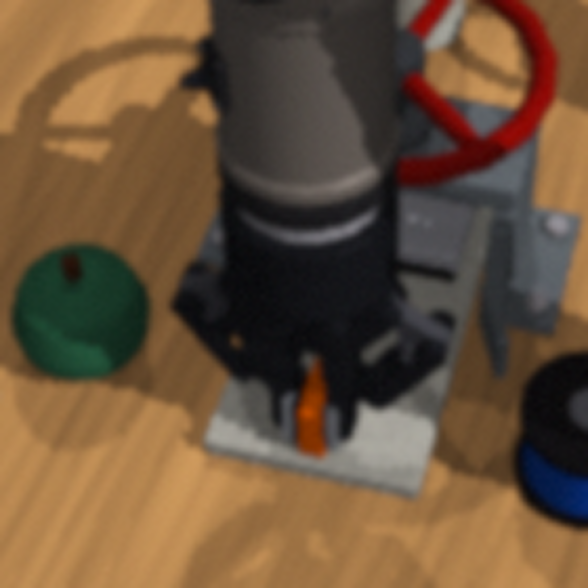

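The tail corners at (208,445) and (418,495) match the home prediction (204,445), (420,493), and push force rose to 23 N with no motion, so the board is home. I'll unload and release.

{"api": "carry_out", "payload": {"moves": "0.004 0 0 0;0.007 0 0 0;0.007 0 0 0"}}

```text
t: 7.95
tcp_pos: [0.5305, 0.0032, 0.0022]
orientation: [-2.115, -2.32, -0.01]
wrist_force: [2.1, 10.5, 3.6]
width: 0.0134
grip_force: 39.9
```

{"api": "carry_out", "payload": {"moves": "0 0 0 0;0 0 0 0;0 0 0 0;0 0 0 0;0 0 0 0", "hand": 0.05}}

```text
t: 8.37
tcp_pos: [0.5282, -0.0042, 0.0014]
orientation: [-2.122, -2.316, 0.001]
wrist_force: [0.2, 0.7, 0.8]
width: 0.0497
grip_force: 0.0
```

```bash
python3 -c "
from h import *
to(.53,0.003,0.002,5)"
```

```text
t 8.3667 tcp [ 0.5282 -0.0042  0.0014] yaw 5.01 F [0.2 0.7 0.8] tilt [-0.    -0.001]
shift [ 0.007   0.0024 -0.0006] turn 0.01
```

{"api": "carry_out", "payload": {"moves": "0.015 0 -0.03 0;0.015 0 -0.07 0;0.015 0 -0.11 0;0.015 0 -0.15 0;0.015 0 -0.185 0;0.015 0 -0.185 0"}}

```text
t: 8.87
tcp_pos: [0.5324, 0.0108, 0.194]
orientation: [2.117, 2.31, 0.017]
wrist_force: [1.0, -0.8, -0.1]
width: 0.0502
grip_force: 0.0
```

{"api": "carry_out", "payload": {"moves": "-0.03 0.003 0 0;-0.07 0.006 0 0;-0.111 0.0095 0 0;-0.111 0.0095 0 0;-0.111 0.0095 0 0;-0.111 0.0095 0 0", "hand": 0}}

```text
t: 9.37
tcp_pos: [0.5462, -0.0985, 0.1861]
orientation: [-2.122, -2.315, 0.0]
wrist_force: [0.1, -0.4, -0.0]
width: -0.0002
grip_force: 0.0
```

```bash
python3 -c "
from h import *
to(.546,-.0988,.102,5); f=vision.grab_frame('side')
hsv=cv2.cvtColor(f['color'],cv2.COLOR_RGB2HSV)
m=cv2.inRange(hsv,(20,150,100),(32,255,255)); n,l,st,c=cv2.connectedComponentsWithStats(m); print([(list(st[i]),c[i].round(1)) for i in range(1,n) if st[i][4]>8])
for a in (23,): print(pix(f,(.5408+.045*np.cos(np.radians(a)),-.1414+.045*np.sin(np.radians(a)),.135)))"
```

```text
t 9.3667 tcp [ 0.5462 -0.0985  0.1861] yaw 4.98 F [ 0.1 -0.4 -0. ] tilt [ 0.001 -0.001]
shift [-0.0004 -0.0002  0.0841] turn -0.02
[([np.int32(0), np.int32(0), np.int32(250), np.int32(219), np.int32(26699)], array([83.7, 71.3])), ([np.int32(298), np.int32(0), np.int32(37), np.int32(41), np.int32(1295)], array([315.2,  18.3])), ([np.int32(532), np.int32(47), np.int32(28), np.int32(50), np.int32(637)], array([549. ,  75.6])), ([np.int32(362), np.int32(130), np.int32(23), np.int32(5), np.int32(104)], array([373.4, 132.1])), ([np.int32(251), np.int32(163), np.int32(25), np.int32(5), np.int32(89)], array([262.7, 165.2]))]
[262.45134765 167.03742031]
```

{"api": "carry_out", "payload": {"moves": "0 0 0.02 0;0 0 0.035 0;0 0 0.045 0;0 0 0.055 0;0 0 0.055 0"}}

```text
t: 9.83
tcp_pos: [0.5453, -0.097, 0.1297]
orientation: [-2.117, -2.317, 0.003]
wrist_force: [-0.1, 0.4, -0.9]
width: -0.0
grip_force: 0.0
```

{"api": "carry_out", "payload": {"moves": "0 0 0.01 0;0 0 0.02 0;0 0 0.029 0;0 0 0.029 0"}}

```text
t: 10.17
tcp_pos: [0.5452, -0.098, 0.1007]
orientation: [-2.119, -2.315, 0.003]
wrist_force: [0.3, -0.2, 0.1]
width: -0.0002
grip_force: 0.0
```

```bash
cat > arc.py <<'E'
# rows for an arc: from current commanded press angle a0 to a1 (deg, + = ccw) at radius r
import sys,numpy as np
a0,a1,n,r=map(float,sys.argv[1:5]); a=np.radians(np.linspace(a0,a1,int(n)+1))
X,Y=r*np.sin(a),r*np.cos(a)
print(";".join(f"{x-X[0]:.3f} {y-Y[0]:.3f} 0 0" for x,y in zip(X[1:],Y[1:])))
E
python3 arc.py 78 -42 8 .043;python3 arc.py 318 198 8 .043;python3 arc.py 198 78 8 .043
cat >> h.py <<'E'
def ang():
    s=manip.state(); d=s["tcp_pos"][:2]-[.5408,-.1414]; print("t",round(s["t"],2),"press ang",np.degrees(np.arctan2(d[1],d[0]))-5,"r",np.hypot(*d),"z",s["tcp_pos"][2],"F",s["wrist_force"].round(1),"M",s["torque"].round(2))
E
python3 -c "
from h import *
ang()"
```

```text
-0.004 0.011 0 0;-0.010 0.020 0 0;-0.019 0.027 0 0;-0.029 0.032 0 0;-0.040 0.034 0 0;-0.051 0.033 0 0;-0.062 0.029 0 0;-0.071 0.023 0 0
-0.007 -0.009 0 0;-0.012 -0.019 0 0;-0.014 -0.030 0 0;-0.013 -0.041 0 0;-0.010 -0.051 0 0;-0.003 -0.061 0 0;0.005 -0.068 0 0;0.015 -0.073 0 0
0.011 -0.002 0 0;0.022 -0.001 0 0;0.033 0.003 0 0;0.042 0.009 0 0;0.049 0.017 0 0;0.054 0.028 0 0;0.056 0.039 0 0;0.055 0.050 0 0
t 10.17 press ang 79.20829983278648 r 0.04361761342580286 z 0.10069307701177775 F [ 0.3 -0.2  0.1] M [0.04 0.01 0.02]
```

Inserted in the window without contact. Pushing clockwise.

{"api": "carry_out", "payload": {"moves": "-0.004 0.011 0 0;-0.010 0.020 0 0;-0.019 0.027 0 0;-0.029 0.032 0 0;-0.040 0.034 0 0;-0.051 0.033 0 0;-0.062 0.029 0 0;-0.071 0.023 0 0"}}

```text
t: 10.83
tcp_pos: [0.578, -0.1665, 0.103]
orientation: [2.12, 2.317, 0.006]
wrist_force: [2.3, 3.9, 0.8]
width: -0.0003
grip_force: 1.8
```

```bash
cat >> h.py <<'E'
def yel():
    f=vision.grab_frame("top"); hsv=cv2.cvtColor(f["color"],cv2.COLOR_RGB2HSV); best=[]
    m=cv2.inRange(hsv,(20,150,80),(32,255,255))
    g=vision.grab_frame("side"); mg=cv2.inRange(cv2.cvtColor(g["color"],cv2.COLOR_RGB2HSV),(20,150,80),(32,255,255))
    O=np.array([.5408,-.1414])
    for n,F,M in(("top",f,m),("side",g,mg)):
        v,u=np.nonzero(M); P=np.array([world(F,(a,b),.138)[:2]-O for a,b in zip(u,v)]).reshape(-1,2); r=np.hypot(*P.T); P=P[(r>.02)&(r<.07)]
        if len(P): c=P.mean(0); print(n,len(P),"yellow press ang",np.degrees(np.arctan2(c[1],c[0]))-5)
E
python3 -c "
from h import *
ang();yel()"
```

```text
t 10.83 press ang -39.03456187891616 r 0.04486033791146033 z 0.10295381462531727 F [2.3 3.9 0.8] M [ 0.88 -0.38  0.02]
side 52 yellow press ang -71.72116265816246
```

The wheel turns (yellow at −72°, force 4.5 N). Continue.

{"api": "carry_out", "payload": {"moves": "-0.007 -0.009 0 0;-0.012 -0.019 0 0;-0.014 -0.030 0 0;-0.013 -0.041 0 0;-0.010 -0.051 0 0;-0.003 -0.061 0 0;0.005 -0.068 0 0;0.015 -0.073 0 0"}}

```text
t: 11.6
tcp_pos: [0.5018, -0.1603, 0.1033]
orientation: [2.121, 2.313, -0.001]
wrist_force: [1.9, -4.7, 1.1]
width: -0.0001
grip_force: 2.3
```

{"api": "carry_out", "payload": {"moves": "0.011 -0.002 0 0;0.022 -0.001 0 0;0.033 0.003 0 0;0.042 0.009 0 0;0.049 0.017 0 0;0.054 0.028 0 0;0.056 0.039 0 0;0.055 0.050 0 0"}}

```text
t: 12.27
tcp_pos: [0.5451, -0.0969, 0.1013]
orientation: [-2.115, -2.315, 0.004]
wrist_force: [-4.9, -1.1, -0.8]
width: 0.0001
grip_force: 1.7
```

```bash
python3 -c "
from h import *
ang();yel()"
```

```text
t 12.27 press ang 79.50783573142378 r 0.044736912512617515 z 0.10129520376132634 F [-4.9 -1.1 -0.8] M [-0.13  0.79 -0.04]
side 43 yellow press ang 46.675695368388425
```

{"api": "carry_out", "payload": {"moves": "-0.004 0.011 0 0;-0.010 0.020 0 0;-0.019 0.027 0 0;-0.029 0.032 0 0;-0.040 0.034 0 0;-0.051 0.033 0 0;-0.062 0.029 0 0;-0.071 0.023 0 0"}}

```text
t: 13.03
tcp_pos: [0.5791, -0.1672, 0.1033]
orientation: [2.118, 2.316, 0.008]
wrist_force: [2.0, 3.7, 0.8]
width: -0.0002
grip_force: 1.9
```

```bash
python3 -c "
from h import *
ang();yel()"; for a in "318 238" "238 188" "188 138" "138 88" "88 38" "38 -12"; do python3 arc.py $a 8 .043; done
```

```text
t 13.03 press ang -38.97326400642889 r 0.04623955642210892 z 0.1033196397509066 F [2.  3.7 0.8] M [ 0.86 -0.36 -0.01]
side 53 yellow press ang -70.466392933978
-0.005 -0.005 0 0;-0.009 -0.012 0 0;-0.012 -0.019 0 0;-0.014 -0.026 0 0;-0.014 -0.033 0 0;-0.013 -0.041 0 0;-0.011 -0.048 0 0;-0.008 -0.055 0 0
0.003 -0.004 0 0;0.006 -0.007 0 0;0.009 -0.011 0 0;0.013 -0.013 0 0;0.017 -0.016 0 0;0.021 -0.017 0 0;0.026 -0.019 0 0;0.030 -0.020 0 0
0.005 -0.000 0 0;0.009 -0.000 0 0;0.014 0.000 0 0;0.019 0.001 0 0;0.023 0.003 0 0;0.027 0.005 0 0;0.031 0.008 0 0;0.035 0.011 0 0
0.003 0.003 0 0;0.006 0.007 0 0;0.009 0.011 0 0;0.011 0.015 0 0;0.012 0.020 0 0;0.014 0.024 0 0;0.014 0.029 0 0;0.014 0.033 0 0
-0.000 0.005 0 0;-0.001 0.009 0 0;-0.003 0.014 0 0;-0.005 0.018 0 0;-0.007 0.022 0 0;-0.010 0.026 0 0;-0.013 0.029 0 0;-0.017 0.032 0 0
-0.004 0.003 0 0;-0.008 0.005 0 0;-0.012 0.007 0 0;-0.017 0.008 0 0;-0.021 0.009 0 0;-0.026 0.009 0 0;-0.031 0.009 0 0;-0.035 0.008 0 0
```

{"api": "carry_out", "payload": {"moves": "-0.005 -0.005 0 0;-0.009 -0.012 0 0;-0.012 -0.019 0 0;-0.014 -0.026 0 0;-0.014 -0.033 0 0;-0.013 -0.041 0 0;-0.011 -0.048 0 0;-0.008 -0.055 0 0"}}

```text
t: 13.8
tcp_pos: [0.5217, -0.182, 0.1031]
orientation: [2.12, 2.315, -0.0]
wrist_force: [2.4, -0.6, 0.3]
width: -0.0
grip_force: 1.6
```

{"api": "carry_out", "payload": {"moves": "0.003 -0.004 0 0;0.006 -0.007 0 0;0.009 -0.011 0 0;0.013 -0.013 0 0;0.017 -0.016 0 0;0.021 -0.017 0 0;0.026 -0.019 0 0;0.030 -0.020 0 0"}}

```text
t: 14.47
tcp_pos: [0.5021, -0.1623, 0.1033]
orientation: [2.112, 2.301, -0.008]
wrist_force: [13.9, -27.8, -18.5]
width: -0.0
grip_force: 14.0
```

```bash
python3 -c "
from h import *
ang();yel()"
```

```text
t 14.47 press ang -156.66736776719665 r 0.04393792655691807 z 0.1033306098747653 F [ 13.9 -27.8 -18.5] M [-5.85 -2.79 -0.15]
side 108 yellow press ang -177.90436998529185
```

{"api": "carry_out", "payload": {"moves": "0.003 0 0 0;0.005 0 0 0;0.005 0 0 0"}}

```text
t: 14.82
tcp_pos: [0.5018, -0.1625, 0.1036]
orientation: [2.112, 2.294, -0.014]
wrist_force: [11.3, -30.0, -16.3]
width: -0.0002
grip_force: 15.0
```

```bash
python3 -c "
from h import *
ang();yel()"
```

```text
t 14.82 press ang -156.6529924949506 r 0.04434559094734071 z 0.10363397523992768 F [ 11.3 -30.  -16.3] M [-6.3  -2.41 -0.04]
side 109 yellow press ang -177.99394528590346
```

Pushed 17° and 5 mm further with no motion at all and about 30 N: that's the hard stop, with yellow at press angle −178°. Now back off: in the same window, push the other spoke counter-clockwise by 90° (target yellow −88°).

{"api": "carry_out", "payload": {"moves": "-0.020 0.005 0 0;-0.032 0.015 0 0;-0.039 0.028 0 0;-0.042 0.039 0 0;-0.041 0.050 0 0;-0.038 0.061 0 0;-0.032 0.070 0 0;-0.027 0.0755 0 0"}}

```text
t: 15.58
tcp_pos: [0.5754, -0.167, 0.1016]
orientation: [-2.119, -2.316, 0.004]
wrist_force: [-1.8, -3.5, -0.5]
width: 0.0003
grip_force: 1.6
```

```bash
python3 -c "
from h import *
ang();yel()";python3 arc.py -40 -10 5 .043
```

```text
t 15.58 press ang -41.44736190092644 r 0.043027004439797144 z 0.10159430169199285 F [-1.8 -3.5 -0.5] M [-0.52  0.51  0.01]
side 104 yellow press ang -130.52572657287135
0.004 0.003 0 0;0.007 0.005 0 0;0.012 0.007 0 0;0.016 0.008 0 0;0.020 0.009 0 0
```

{"api": "carry_out", "payload": {"moves": "0.004 0.003 0 0;0.007 0.005 0 0;0.012 0.007 0 0;0.016 0.008 0 0;0.020 0.009 0 0;0.020 0.009 0 0"}}

```text
t: 16.18
tcp_pos: [0.5845, -0.1461, 0.1031]
orientation: [2.12, 2.318, 0.003]
wrist_force: [-0.9, -2.5, -0.0]
width: 0.0001
grip_force: 1.0
```

```bash
python3 -c "
from h import *
ang();yel()";python3 arc.py -10 3 4 .043
```

```text
t 16.18 press ang -11.095482048449533 r 0.04393652969524008 z 0.10307163772073397 F [-0.9 -2.5 -0. ] M [-0.53  0.2   0.06]
top 54 yellow press ang -104.56255921979731
side 79 yellow press ang -103.54502872624724
0.002 0.000 0 0;0.005 0.001 0 0;0.007 0.001 0 0;0.010 0.001 0 0
```

{"api": "carry_out", "payload": {"moves": "0.004 0 0 0;0.008 0.001 0 0;0.0115 0.001 0 0;0.0115 0.001 0 0;0.0115 0.001 0 0"}}

```text
t: 16.7
tcp_pos: [0.584, -0.1346, 0.1028]
orientation: [-2.12, -2.318, -0.002]
wrist_force: [0.0, -1.7, 0.3]
width: -0.0
grip_force: 0.8
```

```bash
python3 -c "
from h import *
ang();yel()"
```

```text
t 16.7 press ang 3.921004130408692 r 0.04374857181483666 z 0.10277932000707418 F [ 0.  -1.7  0.3] M [-0.34 -0.05  0.  ]
top 71 yellow press ang -88.10328905389152
side 61 yellow press ang -87.55922059537168
```

Backed off 90° (−88°, both cameras agree). Withdraw.

{"api": "carry_out", "payload": {"moves": "-0.005 0 0 0;-0.008 0 0 0;-0.008 0 -0.03 0;-0.008 0 -0.06 0;-0.008 0 -0.1 0;-0.008 0 -0.14 0;-0.008 0 -0.14 0"}}

```text
t: 17.38
tcp_pos: [0.5888, -0.1455, 0.2512]
orientation: [2.114, 2.308, 0.014]
wrist_force: [1.1, -0.0, 2.1]
width: -0.0002
grip_force: 0.0
```

{"api": "carry_out", "payload": {"moves": "0.03 -0.02 0 0;0.07 -0.04 0 0;0.11 -0.06 0 0;0.15 -0.08 0 0;0.19 -0.1 0 0;0.23 -0.12 0 0;0.26 -0.14 0 0;0.26 -0.14 0 0"}}

```text
t: 18.05
tcp_pos: [0.4176, 0.1089, 0.2423]
orientation: [-2.107, -2.324, -0.001]
wrist_force: [-0.6, -0.1, -0.1]
width: 0.0001
grip_force: 0.0
```

```bash
python3 -c "
from h import *
ang();yel()
f=vision.grab_frame('side')
hsv=cv2.cvtColor(f['color'],cv2.COLOR_RGB2HSV); O=np.array([.5408,-.1414]); ex=np.array([.9962,.0872]); ey=np.array([-.0872,.9962])
for n,F in(('top',vision.grab_frame('top')),('side',f)):
  h=cv2.cvtColor(F['color'],cv2.COLOR_RGB2HSV); q=pix(F,(*(O+.138*ey),.048)); q=q.astype(int); m=cv2.inRange(h,(4,170,90),(16,255,255)); v,u=np.nonzero(m[q[1]-25:q[1]+25,q[0]-25:q[0]+25]); 
  if len(u): p=(u.mean()+q[0]-25,v.mean()+q[1]-25); d=world(F,p,.044)[:2]-O; print(n,len(u),'rib press',d@ex,d@ey)
crop(f,'pics/fin.png',190,100,350,290,3)
t=vision.grab_frame('top')['color']
import cv2
a=cv2.imread('pics/top0.png')[:,:,::-1].astype(int)
for n,(x,y) in dict(gourd=(250,135),spool=(256,248),bottle=(380,168)).items(): print(n,np.abs(t[y-18:y+18,x-18:x+18].astype(int)-a[y-18:y+18,x-18:x+18]).mean())
"
```

```text
t 18.05 press ang 111.20156232939935 r 0.2789344127656707 z 0.24230232930114542 F [-0.6 -0.1 -0.1] M [-0.    0.01  0.01]
top 86 yellow press ang -87.49616244202267
top 70 rib press 0.00157019294328975 0.1392245760002513
side 174 rib press 0.0005701965159169865 0.145293711495098
gourd 26.93184156378601
spool 12.530606995884774
bottle 7.80787037037037
```

```bash
python3 -c "
from h import *
a={n:cv2.imread(f'pics/{n}0.png')[:,:,::-1].copy() for n in('top','side')}
R_={'top':{'gourd':((35,80,20),(95,255,255),(225,110,275,160)),'cap':((4,170,90),(16,255,255),(370,140,410,180)),'spool':((0,0,0),(180,255,45),(236,228,278,268))},'side':{'gourd':((35,80,20),(95,255,255),(185,200,235,245)),'cap':((4,170,90),(16,255,255),(275,85,310,120)),'spool':((105,150,30),(130,255,255),(310,230,352,280))}}
for n in R_:
  b=vision.grab_frame(n)['color']
  for k,(lo,hi,(x0,y0,x1,y1)) in R_[n].items():
    o=[]
    for im in(a[n],b):
      v,u=np.nonzero(cv2.inRange(cv2.cvtColor(im,cv2.COLOR_RGB2HSV)[y0:y1,x0:x1],lo,hi)); o+= [len(u),u.mean().round(1) if len(u) else None,v.mean().round(1) if len(u) else None]
    print(n,k,o)
"
```

```text
top gourd [537, np.float64(24.9), np.float64(25.3), 537, np.float64(24.9), np.float64(25.3)]
top cap [94, np.float64(21.0), np.float64(18.2), 92, np.float64(21.1), np.float64(18.2)]
top spool [601, np.float64(19.3), np.float64(19.8), 541, np.float64(19.7), np.float64(19.8)]
side gourd [765, np.float64(23.7), np.float64(24.5), 782, np.float64(23.8), np.float64(24.4)]
side cap [108, np.float64(16.3), np.float64(17.9), 0, None, None]
side spool [279, np.float64(18.1), np.float64(35.9), 314, np.float64(18.6), np.float64(35.9)]
```

Nothing has been disturbed (the cap is only hidden by the arm in the side view). Handing in.

```bash
python3 -c "
from workcell import manip
print(manip.sign_off())"
```

```text
the job is handed in; nothing more can be done
None
```

The board is home against the back stop and released, and the wheel was wound to its hard stop, then backed off a quarter turn. The gourd, spool and bottle did not move, and the job was handed in at about 18 s; `sign_off()` returned no verdict.

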